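Free the rotary table: speed to zero, draw the locking pin

ROBOT

A 6-joint arm with a two-finger parallel gripper is mounted at the origin on the work surface. World frame = base frame: x ahead of the robot, y to its left, z up, the work surface at z = 0. Lengths are in mm, angles in rad, forces in N, time in s.
With the tool pointing down it reaches from about 225 to 725 mm from the base axis. Payload 3.1 kg.
Tool frame: the origin (TCP) lies at the very end of the fingers, on their centre line; the grasp point (between the pads) lies env.grasp_offset behind it (env.grasp_offset is the distance from the TCP to the grasp point, in mm); y points along the fingers, z is the direction in which the jaws open and shut, and the axes are right-handed (so a half turn about y gives the same grasp; the last joint's range is limited). The gripper opens to 85 mm and grips with 20 to 120 N. Pads are 22 mm wide; open, the fingers measure 114 mm over their backs; the gripper's body (76 mm by 85 mm) begins 54 mm behind the grasp point. The pads swing forward as they close: fully open they stand 13 mm farther back than shut.
Start: joints at [-1.452, 0.048, 0.099, 1.622, 0, 1.443], TCP at [128.244, -509.088, 231.312] pointing down, gripper open.
Joint ranges: [-2.91, 2.91], [-0.99, 1.94], [-1.21, 1.42], [-2.12, 2.29], [-1.49, 1.47], [-3.14, 3.14]. Speed limits (rad/s): [2.79, 2.79, 3.14, 3.14, 3.14, 3.14].

INTERFACE

Orientations are given as a 3x3 rotation matrix whose columns are the frame's x, y, z axes.
In Python, from workcell import env, read_camera, workorder gives the robot as it stands. The module is installed in compiled form; this text tells all that it offers.
- The arm moves only by the shell command python3 -m inch 'ROWS' [FORCE]. ROWS is JSON, a list of rows, each a list of 3 entries, a list of its own where there are three numbers: the closure, from -1 (fully open) to 1 (shut), so that 0 is half open, then the shift along the world's x, y, z in m, then the turn about the world's z in rad. A call has 1 to 8 rows; each row is the pose to reach, as a shift and turn from the pose measured when the call began; what a row does not reach only later rows make up. A row lasts 1/12 s, in which the tool goes at most 41.7 mm and 7.16 degrees, less where a joint would pass 70% of its speed; a pose out of reach is approached as far as the arm can. A call with a gripper value outside its range is refused whole. The fingers move at their own pace and stop on an object; FORCE is the grip in N (left out, the last holds). Time passes only in rows, so rows that repeat a pose let the fingers close. It gives the time, the measured TCP pose, the force and the opening at its end, in the units of the state.
- env.get_obs(): the state, without advancing time (a new reading comes with each control period).
- read_camera(name): name is "side" or "top" or "wrist"; returns a dict with "frame" (420x560x3 uint8, red, green, blue), "fx", "fy", "cx", "cy" (pixels), "pose" (4x4, takes a point from camera to world coordinates). Camera axes: x right, y up, looking along -z (the intrinsics and any distortion apply to the point x, -y, -z); pixel columns grow to the right and rows downward; lengths in mm; the calibration is good to about 2 mm. A picture is of the moment at which its call begins. There is no depth.
- workorder.finish_job(): hands the job in, once; it reports no verdict.
The state is a dict: "t": time; "joint_pos": joint angles; "dq": joint speeds; "joint_torque": joint torques, N m; "position": TCP position; "orientation": TCP orientation; "ft_force": force on the tool from outside, world axes, zero at the start; "wrist_torque": the same for the moment, N m; "width": finger opening in mm.
Only numpy, scipy, OpenCV 4.12 (cv2) and the standard library are available. Lean on these libraries where they do the work, as an engineer would, in place of code of your own. Each camera call takes 0.05 s, during which the arm holds its last target. There are 200 camera calls.

TASK

The small rotary table with the chuck is to be freed for turning. First roll the speed thumbwheel on the console back to its zero stop; then draw the locking pin straight out of its sleeve without wrenching it, and lay it down flat in the grey tray, not dropping it. Leave the wheel at zero and the other things on the table where they are.

Things in the scene. Friction and masses are not known exactly. Their poses are not given: they have to be found in the camera images.
- rotary: Rotary table, fixed: round grey base 170 mm across with a steel plate and a small three-jaw chuck, 141 mm high in all. Origin at the centre of its underside, z up. A grey sleeve block 46 mm wide, reaching from 75 to 125 mm from the centre on the -y side and up to 78 mm high, carries a bored sleeve whose axis is parallel to the table's y axis, 52 mm above the work surface.
- sleeve_mouth (a point): Centre of the mouth of the sleeve: the end of a brass nose 28 mm across that stands 8 mm out of the sleeve block. The bore is 17.5 mm wide. The pin comes out along -y of this frame (that of the rotary table), level. The pin starts with 45 to 53 mm of its shank in the sleeve.
- pin_grip (a point): The locking pin, steel, loose, about 0.45 kg, 112 mm long, all round: this point lies on its axis half-way along the knurled grip, 32 mm in diameter and 48 mm long, and within 6 mm of the pin's balance point. On the +y side of this frame follows the shank, 16 mm in diameter and 56 mm long, which sits in the sleeve; on the -y side an end flange 40 mm in diameter and 8 mm long. The y axis is the pin's axis; it may roll about it.
- pin_tip (a point): The free end of the pin's shank, on its axis, 80 mm from pin_grip along +y of the pin. The pin's weight hangs outside the sleeve, so that it droops about 3 degrees there at the start and binds a little; carrying the weight (some 4.5 N) while drawing relieves it, and then only a few newtons are needed.
- tray: Grey plastic open tray, fixed, 140 mm (x) by 190 mm (y) outside, walls 5 mm thick and 26 mm high, floor 5 mm thick. Origin at the centre of its underside. The pin fits in with its axis along the tray's y. Lying there, the pin's grip point is about 25 mm above the work surface.
- console: White operating console, fixed, 140 mm (x) by 170 mm (y), top 55 mm high (panel about 56), with a stub joystick and a mushroom button (both fixed) on its +y half, up to 36 mm above the top, and a thumbwheel on its -y half. Origin at the centre of its underside.
- wheel_top (a point): The crest of the thumbwheel, 63 mm above the work surface, in the console's frame. The wheel, black rubber, 48 mm in diameter and 12 mm thick, turns about an axis along the console's y, 24 mm below this point, and shows 8 mm above the panel through a slot 52 mm long. This point does not turn with the wheel.
- speed_wheel (a joint): Angle of the thumbwheel in rad: 0 is the zero stop, 0.9 full speed. It is lowered by moving the wheel's crest towards -x of the console, the edge nearer the robot (24 mm of rolling per rad). It turns lightly (about 0.5 N at the rim; a press of 2 to 6 N with a fingertip drives it) and stays where it is left. At zero the white line on the wheel stands at the crest, between the two black marks on the panel.
- fork: Bystander: flat black fork spanner lying on the table, 6 mm thick.
- set_ring: Bystander: steel setting ring, 64 mm across, 18 mm high.
- gauge_block: Bystander: dark steel block 35 x 60 x 12 mm.
- chuck_key: Bystander: T-shaped chuck key lying on the table.
- oil: Bystander: white bottle, 44 mm across, 100 mm high.
- cone_centre: Bystander: steel cone centre standing on its base, 40 mm across, 58 mm high.
Mind the look-alikes: they are no part of the job. Leave any yellow look-alike of the part that bears pin_grip alone.

How it is judged (in metres and radians):
On the way, in this order (a step that is already met when the one before it is completed fails the run):
1. the speed wheel is rolled back to its zero stop (value of joint speed_wheel below 0.08 rad), for 0.1 s.
2. after that, the pin's tip has come out of the sleeve in line with it (y of pin_tip in the frame of sleeve_mouth below -0.001 m and angle between the y axis of pin_tip and the y axis of sleeve_mouth, either way round below 0.2 rad), for 0.02 s.
At the end, for the whole second after the job is handed in: The thumbwheel is within 0.08 rad of its zero stop; the pin lies flat on the floor of the tray, its grip point under 33 mm and its tip under 26 mm above the work surface, within the tray's walls, released and at rest (value of joint speed_wheel below 0.08 rad and x of pin_grip in the frame of tray between -0.055 and 0.055 m and y of pin_grip in the frame of tray between -0.07 and 0.07 m and height (world z) of pin_grip below 0.033 m and height (world z) of pin_tip below 0.026 m and linear speed of pin below 0.02 m/s); the robot touches nothing.
It fails at once if the pin is wrenched in its sleeve (more than 90 N on the rotary table) (contact force between pin and rotary above 90 N).
It fails at once if the drawn pin is let go in the air, more than about 35 mm above where it lies (y of pin_tip in the frame of sleeve_mouth below -0.005 m and height (world z) of pin_grip above 0.06 m and contact force between pin and the fingers below 0.05 N).
It fails at once if a bystander is shifted by more than 30 mm (distance of any of fork, set_ring, gauge_block, chuck_key, oil, cone_centre from where it was at the start of the episode above 0.03 m).
It also fails if it takes over 72 s, if anything falls off the work surface, if the arm or the gripper's body presses on something with over 40 N, if the wrist force passes 120 N, or if a joint passes its speed limit or range.

## Working session

There is one attempt and no reset: what is moved stays moved. The work goes in short steps, Python scripts to look and compute and a shell command to move; the robot and the scene stay as the last step left them, time stands still between calls to the robot, and variables do not carry over. Pictures are saved under pics/ and viewed, about 8 in all and at most 12, crops included, and the job is handed in when it is done.

```bash
mkdir -p pics; python3 - <<'E'
from workcell import env, read_camera
import cv2,pickle,numpy as np
print(env.get_obs(), env.grasp_offset)
for n in("top","side"):
    c=read_camera(n); pickle.dump(c,open(n+'.pkl','wb'))
    cv2.imwrite(f'pics/{n}0.png',cv2.cvtColor(c['frame'],cv2.COLOR_RGB2BGR))
    print(n,{k:v for k,v in c.items() if k!='frame'})
E
```

```text
{'t': 0.0, 'joint_pos': array([-1.45182032e+00,  4.87425065e-02,  9.75896671e-02,  1.62198602e+00,
        1.99632970e-05,  1.44300105e+00]), 'dq': array([ 1.50493317e-03,  1.62368524e-03,  4.11329213e-04, -5.94943215e-04,
        1.37453524e-03, -8.71777100e-05]), 'joint_torque': array([ 9.51697098e-05, -3.38780451e+01,  3.20015430e+01,  2.02332542e-02,
       -1.21319331e-04,  7.82257843e-06]), 'position': array([ 128.16783689, -508.4900393 ,  230.11734237]), 'orientation': array([[-9.69706216e-01, -2.58226071e-04,  2.44274001e-01],
       [-2.44273930e-01,  2.32834322e-03, -9.69703473e-01],
       [-3.18350996e-04, -9.99997256e-01, -2.32088679e-03]]), 'ft_force': array([ 0.66525203,  0.11250226, -0.81898391]), 'wrist_torque': array([-0.02458323,  0.03622814,  0.01725886]), 'width': 85.52220886270328} 18.700000000000003
top {'fx': 513.7733520321508, 'fy': 513.7733520321508, 'cx': 297.44774095430296, 'cy': 202.9572937287887, 'pose': array([[-1.61018625e-02,  9.96115775e-01, -8.65684265e-02,
         3.95594368e+02],
       [-9.99656313e-01, -1.78293410e-02, -1.92190089e-02,
        -2.54218487e+01],
       [-2.06878159e-02,  8.62292122e-02,  9.96060509e-01,
         1.33769823e+03],
       [ 0.00000000e+00,  0.00000000e+00,  0.00000000e+00,
         1.00000000e+00]])}
side {'fx': 436.9492917173008, 'fy': 436.9492917173008, 'cx': 281.18268385975335, 'cy': 205.27799221928066, 'pose': array([[-9.63466261e-01,  1.39041646e-01, -2.28910865e-01,
         2.57533822e+02],
       [-2.67310927e-01, -4.46034859e-01,  8.54164956e-01,
         8.68217152e+02],
       [ 1.66622766e-02,  8.84149493e-01,  4.66906889e-01,
         5.53582362e+02],
       [ 0.00000000e+00,  0.00000000e+00,  0.00000000e+00,
         1.00000000e+00]])}
```

View pics/top0.png

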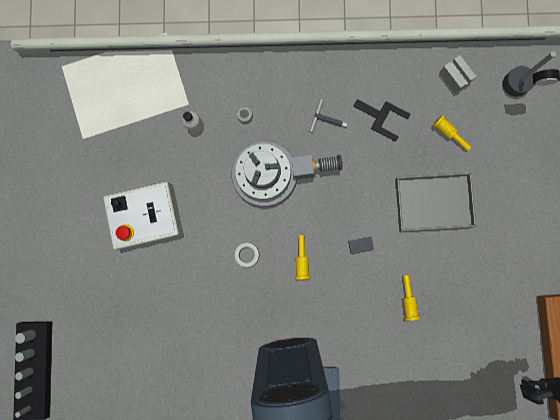

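View pics/side0.png

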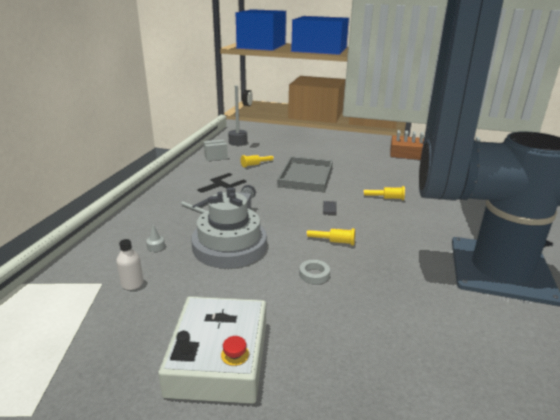

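The top view shows the console at (142,215) with the wheel at (152,212), the rotary table at (264,172), the steel pin at (327,163) and the tray at (435,203). There are three yellow look-alikes at (302,258), (410,298) and (451,133). The steel pin in the sleeve fits the description, and I'll confirm it in a crop.

```bash
cat > h.py <<'E'
import numpy as np,cv2,pickle
def ray(c,uv):
    u,v=uv; P=c['pose']; d=P[:3,:3]@np.array([(u-c['cx'])/c['fx'],-(v-c['cy'])/c['fy'],-1]); return P[:3,3],d
def atz(c,uv,z):
    o,d=ray(c,uv); return o+d*(z-o[2])/d[2]
def proj(c,p):
    P=c['pose']; q=P[:3,:3].T@(np.array(p)-P[:3,3]); return np.array([c['cx']+c['fx']*q[0]/-q[2], c['cy']-c['fy']*q[1]/-q[2]])
E
python3 - <<'E'
from h import *
c=pickle.load(open('top.pkl','rb')); f=cv2.cvtColor(c['frame'],cv2.COLOR_RGB2BGR)
a=cv2.resize(f[175:255,98:182],None,fx=5,fy=5,interpolation=2)[:400,:]
b=cv2.resize(f[130:210,280:355],None,fx=5,fy=5,interpolation=2)
cv2.imwrite('pics/crop.png',np.hstack([a[:400,:420],b]))
E
```

```text
(no output)
```

View pics/crop.png

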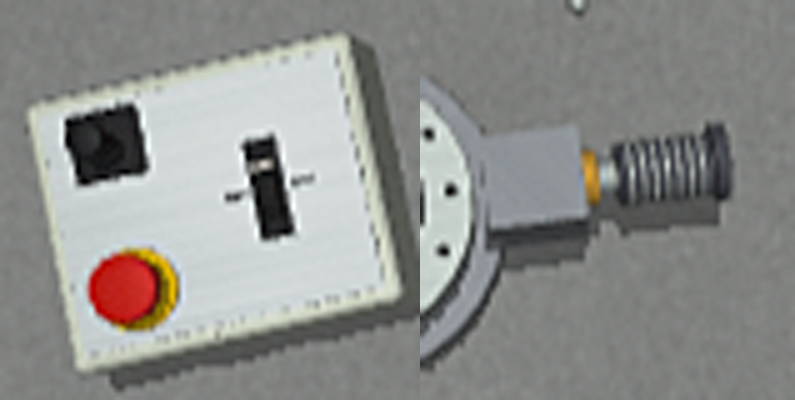

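The crop confirms both targets. The wheel's slot is centred at crop (268,188), between the panel marks, and its white line at (261,163) is off zero on the +x side. The steel knurled pin runs from the brass nose at crop (598,177) to the flange at (718,160).

```bash
python3 - <<'E'
from h import *
c=pickle.load(open('top.pkl','rb'));s=pickle.load(open('side.pkl','rb'))
L=lambda x,y:((x+.5)/5-.5+98,(y+.5)/5-.5+175)
R=lambda x,y:((x-420+.5)/5-.5+280,(y+.5)/5-.5+130)
np.set_printoptions(precision=1,suppress=True)
cor=[atz(c,L(*p),55) for p in[(32,105),(350,38),(398,295),(80,368)]]
print('console',np.array(cor),np.mean(cor,0))
sl=atz(c,L(268,135*.5+240*.5),56);print('slot',sl, 'marks',[atz(c,L(*p),56) for p in[(235,197),(303,180)]],'line',atz(c,L(261,163),61))
for a,b in[((490,135),(580,127)),((490,225),(586,215))]: 
  d=atz(c,R(*b),78)-atz(c,R(*a),78);print('block',atz(c,R(*a),78),d,np.degrees(np.arctan2(d[0],-d[1])))
P=[atz(c,R(*p),z) for p,z in[((598,177),52),((662,169),50),((718,160),49)]];print('pin nose,grip,flange',P)
d=P[2]-P[0];print(np.degrees(np.arctan2(d[0],-d[1])))
t=[atz(c,p,26) for p in[(396,177),(471,174),(474,228),(401,232)]];print('tray',np.array(t),np.mean(t,0))
print('rot plate ctr',atz(c,(264,171),100), 'base z25', atz(c,(264,174),25))
for n,uv in dict(fork=(385,118),key=(322,118),block=(361,245),ring=(247,255),oil=(191,121),cone=(245,115),y1=(302,258),y3=(452,133),y2=(410,298)).items(): print(n,atz(c,uv,10))
E
```

```text
console [[534.5 488.4  55. ]
 [565.6 326.8  55. ]
 [435.4 301.9  55. ]
 [401.5 461.9  55. ]] [484.3 394.8  55. ]
slot [490.5 367.6  56. ] marks [array([486. , 384.3,  56. ]), array([494. , 349.9,  56. ])] line [502.5 369.7  61. ]
block [620.7   6.6  78. ] [  3.1 -44.7   0. ] 4.004437952834699
block [575.6   7.3  78. ] [  4.1 -47.6   0. ] 4.905735564804757
pin nose,grip,flange [array([602.8, -47. ,  52. ]), array([606.6, -79.5,  50. ]), array([ 610.8, -108. ,   49. ])]
7.476188095503304
tray [[ 571.9 -253.9   26. ]
 [ 576.  -445.2   26. ]
 [ 437.9 -446.6   26. ]
 [ 430.8 -262.    26. ]] [ 504.1 -351.9   26. ]
rot plate ctr [582.7  78.7 100. ] base z25 [586.2  85.   25. ]
fork [ 730.5 -233.    10. ]
key [734. -68.  10.]
block [ 399.6 -161.4   10. ]
ring [378.7 132.4  10. ]
oil [733.4 278.   10. ]
cone [746.4 134.9  10. ]
y1 [368.8  -9.2  10. ]
y3 [ 686.9 -406.    10. ]
y2 [ 263.4 -282.    10. ]
```

```bash
python3 -m inch '[[1,[0.37,0.877,0.02],1.5],[1,[0.37,0.877,0.02],1.5],[1,[0.37,0.877,0.02],1.5],[1,[0.37,0.877,0.02],1.5],[1,[0.37,0.877,0.02],1.5],[1,[0.37,0.877,0.02],1.5],[1,[0.37,0.877,0.02],1.5],[1,[0.37,0.877,0.02],1.5]]' 40
```

```text
t: 0.77
position: [257.7, -200.0, 237.5]
orientation: [[-0.314, -0.001, 0.949], [-0.949, 0.001, -0.314], [-0.0, -1.0, -0.001]]
ft_force: [1.2, -0.4, 0.6]
width: 0.2
```

```bash
python3 -m inch '[[1,[0.241,0.569,0],0.51],[1,[0.241,0.569,0],0.51],[1,[0.241,0.569,0],0.51],[1,[0.241,0.569,0],0.51],[1,[0.241,0.569,0],0.51],[1,[0.241,0.569,0],0.51],[1,[0.241,0.569,0],0.51],[1,[0.241,0.569,0],0.51]]'
```

```text
t: 1.43
position: [387.3, 107.5, 237.4]
orientation: [[0.191, -0.001, 0.982], [-0.982, -0.0, 0.191], [0.0, -1.0, -0.001]]
ft_force: [0.8, -1.1, 1.0]
width: -0.2
```

```bash
python3 -m inch '[[1,[0.111,0.261,0],0],[1,[0.111,0.261,0],0],[1,[0.111,0.261,0],0],[1,[0.111,0.261,0],0],[1,[0.111,0.261,0],0],[1,[0.111,0.261,-0.1],0],[1,[0.111,0.261,-0.1],0],[1,[0.111,0.261,-0.1],0]]'
```

```text
t: 2.1
position: [498.5, 369.5, 137.4]
orientation: [[0.192, -0.0, 0.981], [-0.981, -0.0, 0.192], [-0.0, -1.0, -0.0]]
ft_force: [0.7, -0.4, 0.5]
width: 0.0
```

```bash
python3 - <<'E'
from h import *
from workcell import read_camera
out=[]
for n in('wrist','top'):
    c=read_camera(n);pickle.dump(c,open(n+'1.pkl','wb'));f=cv2.cvtColor(c['frame'],cv2.COLOR_RGB2BGR)
    print(n,proj(c,(498.5,369.5,63)),proj(c,(490.5,367.6,63)),c['pose'][:3,3])
    if n=='wrist': cv2.imwrite('pics/w1.png',f)
E
```

```text
wrist [279.33730019 225.92993905] [266.95399705 226.39828087] [484.67675097 439.82002197 279.49756818]
top [149.61923497 208.73006504] [150.34601715 211.90485927] [ 395.59436754  -25.42184868 1337.6982296 ]
```

View pics/w1.png

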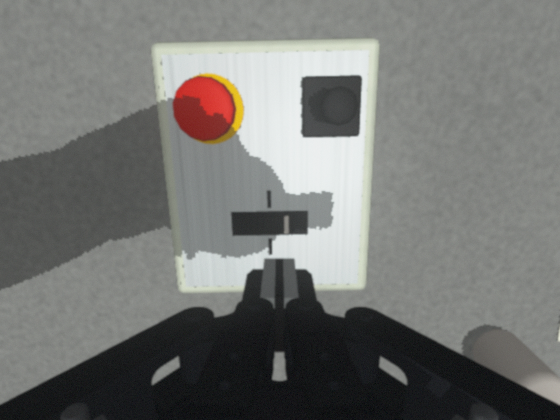

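The wrist view shows the wheel slot at (270,223) with the white line at (286,223), about 0.46 rad off zero. The prediction was (267,226), so I'll correct by 1.5–2 mm.

```bash
python3 -m inch '[[1,[0,0.0015,-0.04],0],[1,[0,0.0015,-0.06],0],[1,[0,0.0015,-0.07],0],[1,[0,0.0015,-0.072],0],[1,[0,0.0015,-0.073],0],[1,[0,0.0015,-0.0735],0],[1,[0,0.0015,-0.074],0],[1,[0,0.0015,-0.074],0]]'; python3 -m inch '[[1,[0,0,-0.0005],0],[1,[0,0,-0.001],0],[1,[0,0,-0.001],0]]'
```

```text
t: 2.87
position: [499.1, 370.7, 62.5]
orientation: [[0.192, -0.002, 0.981], [-0.981, -0.002, 0.192], [0.002, -1.0, -0.003]]
ft_force: [0.8, -1.8, 15.7]
width: -0.0
t: 3.12
position: [499.5, 370.4, 62.7]
orientation: [[0.192, -0.001, 0.981], [-0.981, -0.002, 0.192], [0.001, -1.0, -0.001]]
ft_force: [0.9, 0.2, 7.5]
width: 0.2
```

```bash
python3 -m inch '[[1,[-0.002,-0.0004,0.0002],0],[1,[-0.004,-0.0008,0.0002],0],[1,[-0.006,-0.0012,0.0002],0],[1,[-0.008,-0.0016,0.0002],0],[1,[-0.01,-0.002,0.0002],0],[1,[-0.012,-0.0023,0.0002],0],[1,[-0.014,-0.0027,0.0002],0],[1,[-0.016,-0.0031,0.0002],0]]'; python3 -m inch '[[1,[-0.002,-0.0004,0],0],[1,[-0.004,-0.0008,0],0],[1,[-0.004,-0.0008,0],0]]'
```

```text
t: 3.78
position: [483.3, 366.8, 62.8]
orientation: [[0.192, -0.001, 0.981], [-0.981, -0.003, 0.192], [0.002, -1.0, -0.002]]
ft_force: [1.3, -2.7, 4.1]
width: 0.1
t: 4.03
position: [477.6, 366.0, 61.6]
orientation: [[0.192, -0.004, 0.981], [-0.981, -0.003, 0.192], [0.002, -1.0, -0.005]]
ft_force: [-0.6, -0.3, 0.5]
width: -0.4
```

```bash
python3 -m inch '[[1,[0,0,0.03],0],[1,[0,0,0.07],0],[1,[0.02,0.003,0.09],0],[1,[0.02,0.003,0.09],0]]'; python3 - <<'E'
from h import *
from workcell import read_camera
c=read_camera('wrist');f=cv2.cvtColor(c['frame'],cv2.COLOR_RGB2BGR)
u,v=proj(c,(492,369,63)).astype(int);print(u,v)
f=f[max(v-60,0):v+60,max(u-80,0):u+80]
cv2.imwrite('pics/w2.png',cv2.resize(f,None,fx=4,fy=4,interpolation=2))
E
```

```text
t: 4.37
position: [502.2, 371.3, 157.4]
orientation: [[0.192, 0.006, 0.981], [-0.981, 0.003, 0.192], [-0.002, -1.0, 0.006]]
ft_force: [0.9, -0.1, 1.4]
width: -0.1
263 217
```

View pics/w2.png

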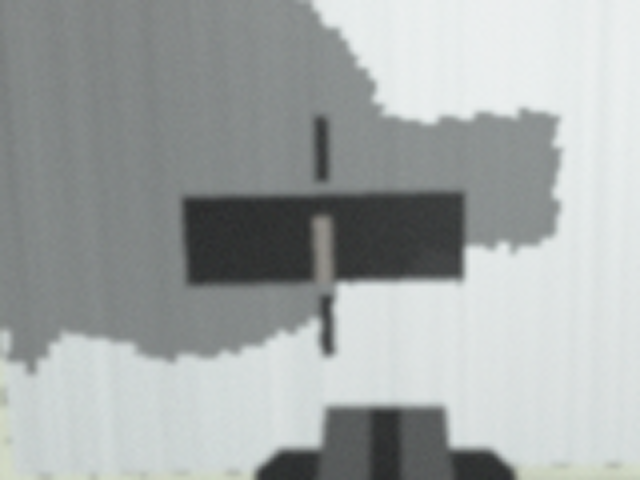

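The white line stands at crop (323,250) between the marks at (321,150) and (328,325), so the wheel is at zero. Next is the pin.

```bash
python3 -m inch '[[-1,[0,0,0.04],0],[-1,[0.009,-0.037,0.08],-0.06],[-1,[0.105,-0.451,0.08],-0.06],[-1,[0.105,-0.451,0.08],-0.06],[-1,[0.105,-0.451,0.08],-0.06],[-1,[0.105,-0.451,0.08],-0.06],[-1,[0.105,-0.451,0.08],-0.06],[-1,[0.105,-0.451,0.08],-0.06]]'
```

```text
t: 5.08
position: [561.8, 98.3, 227.5]
orientation: [[0.134, -0.004, 0.991], [-0.991, 0.002, 0.134], [-0.002, -1.0, -0.003]]
ft_force: [0.3, 0.6, 0.0]
width: 85.4
```

```bash
python3 -m inch '[[-1,[0.045,-0.178,0],0],[-1,[0.045,-0.178,0],0],[-1,[0.045,-0.178,0],0],[-1,[0.045,-0.178,0],0],[-1,[0.045,-0.178,-0.03],0],[-1,[0.045,-0.178,-0.06],0],[-1,[0.045,-0.178,-0.08],0],[-1,[0.045,-0.178,-0.08],0]]';python3 - <<'E'
from h import *
from workcell import read_camera
c=read_camera('wrist');f=cv2.cvtColor(c['frame'],cv2.COLOR_RGB2BGR);pickle.dump(c,open('wp.pkl','wb'))
print(c['pose'],c['fx'])
print(proj(c,(602.8,-47,52)),proj(c,(606.6,-79.5,50)))
cv2.imwrite('pics/w3.png',cv2.resize(f,(784,588),interpolation=2))
E
```

```text
t: 5.75
position: [601.4, -78.8, 138.3]
orientation: [[0.132, -0.019, 0.991], [-0.991, 0.007, 0.133], [-0.009, -1.0, -0.018]]
ft_force: [-0.7, 1.3, -1.2]
width: 85.6
[[ 9.90952453e-01 -1.32969203e-01 -1.82326035e-02  5.94542361e+02]
 [ 1.32872561e-01  9.52803354e-01  2.72966391e-01 -8.68371885e+00]
 [-1.89240376e-02 -2.72919327e-01  9.61850779e-01  2.80980996e+02]
 [ 0.00000000e+00  0.00000000e+00  0.00000000e+00  1.00000000e+00]] 343.6714376837231
[289.96042947 177.13178865] [288.73155569 222.76628961]
```

View pics/w3.png

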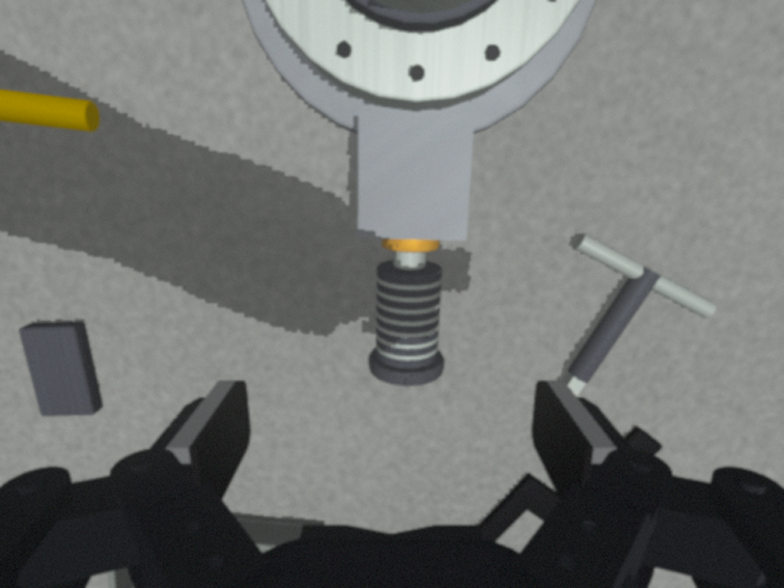

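The wrist view shows the drooping pin: nose at (411,250), grip edges 376–442 and flange 369–444 in the 1.4x picture. The chuck key is to its right and the gauge block to its left, both clear of the fingers.

```bash
python3 - <<'E'
from h import *
np.set_printoptions(precision=1,suppress=True)
c=pickle.load(open('wp.pkl','rb'))
g=lambda x,y,z:atz(c,(x/1.4,y/1.4),z)
# axis points: nose front, grip start, flange centre; block front/back top centre
A=g(411,236,66);B=g(409.3,265,66.0);F=g(406.5,357,66)
print('nose',A,'gripstart',B,'flange',F)
for p,q in[(A,F),(g(416,120,78),g(413,237,78))]:
  d=q-p;print(p,q,np.degrees(np.arctan2(d[0],-d[1])))
E
```

```text
nose [603.8 -39.   66. ] gripstart [604.9 -52.2  66. ] flange [610.  -96.9  66. ]
[603.8 -39.   66. ] [610.  -96.9  66. ] 6.178582315068668
[598.6   8.5  78. ] [604.2 -37.6  78. ] 6.904231469410792
```

```bash
python3 -m inch '[[-1,[0.006,0.001,0],0],[-1,[0.006,0.001,-0.03],0],[-1,[0.006,0.001,-0.06],0],[-1,[0.006,0.001,-0.08],0],[-1,[0.006,0.001,-0.095],0],[-1,[0.006,0.001,-0.107],0],[-1,[0.006,0.001,-0.107],0],[-1,[0.006,0.001,-0.107],0]]' 25
```

```text
t: 6.47
position: [609.4, -77.3, 35.3]
orientation: [[0.134, -0.014, 0.991], [-0.991, 0.005, 0.134], [-0.007, -1.0, -0.014]]
ft_force: [0.5, 0.2, 0.7]
width: 85.6
```

```bash
python3 - <<'E'
from h import *
from workcell import read_camera,env
print(env.get_obs()['position'],env.get_obs()['orientation'],env.get_obs()['ft_force'])
out=[]
c=read_camera('side');f=cv2.cvtColor(c['frame'],cv2.COLOR_RGB2BGR)
w=read_camera('wrist');g=cv2.cvtColor(w['frame'],cv2.COLOR_RGB2BGR)
u,v=proj(c,(607,-77,50)).astype(int)
a=cv2.resize(f[v-50:v+50,u-50:u+50],(400,400),interpolation=2);b=cv2.resize(g[100:400,130:430],(400,400),interpolation=2)
cv2.imwrite('pics/g1.png',np.hstack([a,b]))
E
```

```text
[609.421584   -77.29081678  35.30453198] [[ 0.13390958 -0.01437497  0.99088929]
 [-0.99096692  0.00538903  0.13399825]
 [-0.00726615 -0.99988215 -0.01352348]] [0.5184591  0.17462775 0.70746169]
```

View pics/g1.png

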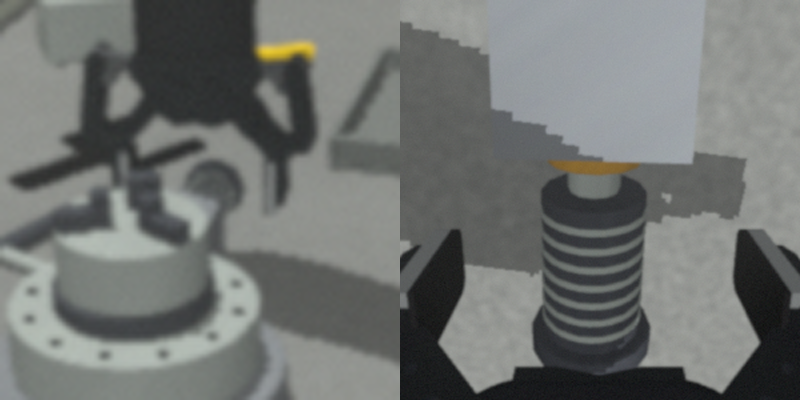

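The wrist crop shows the pad edges at 463 and 735 and the pin axis at about 594, so the jaws sit about 1.5 mm too far in +x. I'll shift, lower and close gently.

```bash
python3 -m inch '[[-1,[-0.0015,0,-0.003],0],[-1,[-0.0015,0,-0.003],0],[0.1,[-0.0015,0,-0.003],0],[0.1,[-0.0015,0,-0.003],0],[0.1,[-0.0015,0,-0.003],0],[0.1,[-0.0015,0,-0.003],0]]' 25;  python3 -m inch '[[1,[0,0,0],0],[1,[0,0,0],0],[1,[0,0,0],0],[1,[0,0,0],0],[1,[0,0,0],0],[1,[0,0,0],0]]' 30
```

```text
t: 7.07
position: [609.1, -77.8, 33.9]
orientation: [[0.134, -0.011, 0.991], [-0.991, 0.005, 0.134], [-0.006, -1.0, -0.011]]
ft_force: [0.4, -0.6, 0.4]
width: 39.5
t: 7.57
position: [608.9, -77.9, 34.0]
orientation: [[0.133, -0.012, 0.991], [-0.991, 0.004, 0.134], [-0.006, -1.0, -0.011]]
ft_force: [-1.1, -0.0, 2.5]
width: 30.7
```

```bash
python3 -m inch '[[1,[0,0,0.0005],0],[1,[0,0,0.001],0],[1,[0,0,0.0015],0],[1,[0,0,0.0015],0]]' 40;
```

```text
t: 7.9
position: [608.7, -77.9, 34.6]
orientation: [[0.133, -0.012, 0.991], [-0.991, 0.005, 0.133], [-0.006, -1.0, -0.012]]
ft_force: [0.4, -1.2, -3.9]
width: 30.5
```

```bash
python3 -m inch '[[1,[0.0002,-0.002,0.0003],0],[1,[0.0005,-0.004,0.0003],0],[1,[0.0007,-0.006,0.0003],0],[1,[0.001,-0.008,0.0003],0],[1,[0.0012,-0.010,0.0003],0],[1,[0.0012,-0.010,0.0003],0]]'
```

```text
t: 8.4
position: [609.5, -87.7, 34.0]
orientation: [[0.134, -0.013, 0.991], [-0.991, 0.005, 0.134], [-0.007, -1.0, -0.013]]
ft_force: [0.4, 1.3, -5.1]
width: 30.9
```

Drawing takes about 1 N and the weight is carried. Continuing.

```bash
python3 -m inch '[[1,[0.0003,-0.003,0],0],[1,[0.0007,-0.006,0],0],[1,[0.001,-0.009,0],0],[1,[0.0015,-0.012,0],0],[1,[0.002,-0.015,0],0],[1,[0.0022,-0.018,0],0],[1,[0.0025,-0.020,0],0],[1,[0.0025,-0.020,0],0]]'
```

```text
t: 9.07
position: [612.0, -108.6, 33.9]
orientation: [[0.133, -0.014, 0.991], [-0.991, 0.004, 0.133], [-0.006, -1.0, -0.013]]
ft_force: [-0.8, 0.1, -4.6]
width: 30.6
```

```bash
python3 -m inch '[[1,[0.0003,-0.003,0],0],[1,[0.0007,-0.006,0],0],[1,[0.001,-0.009,0],0],[1,[0.0015,-0.012,0],0],[1,[0.0018,-0.014,0],0],[1,[0.002,-0.016,0],0],[1,[0.0022,-0.018,0],0],[1,[0.0022,-0.018,0],0]]';  python3 -m inch '[[1,[0.0004,-0.003,0],0],[1,[0.0008,-0.006,0],0],[1,[0.0012,-0.010,0],0],[1,[0.0017,-0.014,0],0],[1,[0.002,-0.018,0],0],[1,[0.0027,-0.022,0],0],[1,[0.0027,-0.022,0],0]]'
```

```text
t: 9.73
position: [614.2, -127.1, 33.9]
orientation: [[0.133, -0.014, 0.991], [-0.991, 0.004, 0.133], [-0.006, -1.0, -0.013]]
ft_force: [0.0, 0.1, -4.6]
width: 30.6
t: 10.32
position: [617.1, -150.3, 33.9]
orientation: [[0.132, -0.013, 0.991], [-0.991, 0.003, 0.132], [-0.005, -1.0, -0.013]]
ft_force: [-0.3, -0.9, -4.4]
width: 30.8
```

```bash
python3 - <<'E'
from h import *
from workcell import read_camera
g=cv2.cvtColor(read_camera('wrist')['frame'],cv2.COLOR_RGB2BGR)
c=read_camera('side');f=cv2.cvtColor(c['frame'],cv2.COLOR_RGB2BGR)
u,v=proj(c,(614,-110,50)).astype(int)
cv2.imwrite('pics/p1.png',np.hstack([cv2.resize(f[v-50:v+50,u-50:u+50],(400,400),interpolation=2),cv2.resize(g[60:360,130:430],(400,400))]))
E
```

```text
(no output)
```

View pics/p1.png

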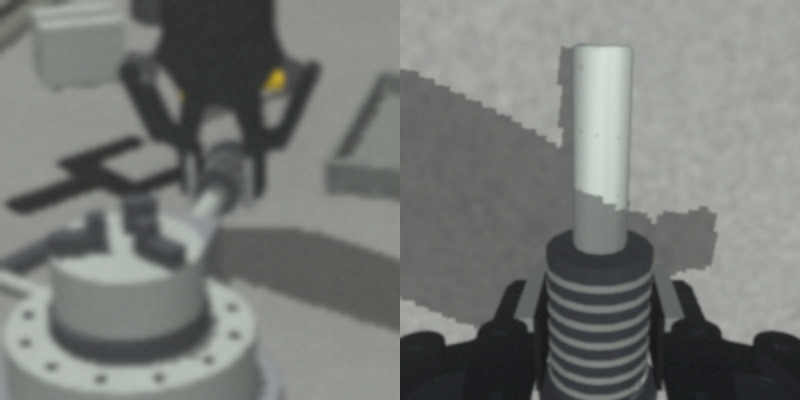

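The pin is free and held straight, with the full shank visible at (603,45)–(603,250). I'll carry it to the tray.

```bash
python3 -m inch '[[1,[0.001,-0.01,0.01],0],[1,[0,-0.03,0.03],-0.02],[1,[-0.015,-0.06,0.05],-0.04],[1,[-0.03,-0.09,0.055],-0.06],[1,[-0.045,-0.12,0.055],-0.08],[1,[-0.06,-0.15,0.055],-0.1],[1,[-0.075,-0.175,0.055],-0.1],[1,[-0.09,-0.2,0.055],-0.1]]'; python3 -m inch '[[1,[-0.012,-0.014,0],0],[1,[-0.023,-0.026,0],0],[1,[-0.023,-0.026,0],0],[1,[-0.023,-0.026,0],0]]'
python3 - <<'E'
from h import *
from workcell import read_camera
c=read_camera('top');f=cv2.cvtColor(c['frame'],cv2.COLOR_RGB2BGR)
w=read_camera('wrist');pickle.dump(w,open('wt.pkl','wb'));g=cv2.cvtColor(w['frame'],cv2.COLOR_RGB2BGR)
cv2.imwrite('pics/t1.png',g)
E
```

```text
t: 11.08
position: [526.1, -351.6, 90.1]
orientation: [[0.032, -0.012, 0.999], [-0.999, 0.004, 0.032], [-0.005, -1.0, -0.012]]
ft_force: [-0.1, 0.4, -5.1]
width: 30.9
t: 11.42
position: [502.6, -379.0, 91.0]
orientation: [[0.03, -0.011, 0.999], [-1.0, 0.004, 0.03], [-0.004, -1.0, -0.011]]
ft_force: [1.1, 1.2, -5.0]
width: 30.7
```

View pics/t1.png

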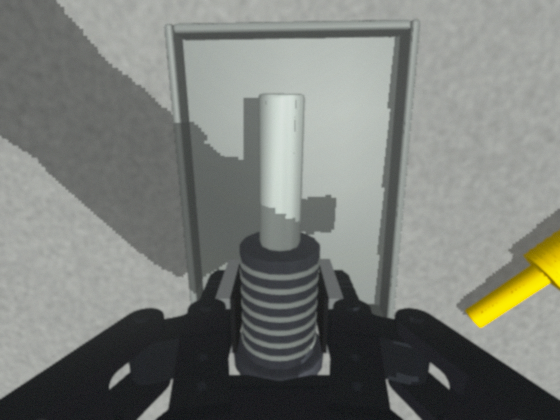

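The tray's +y rim shows at (168,28)–(416,22), and the pin is straight above the floor. I'll check the tray's centre from these corners.

```bash
python3 - <<'E'
from h import *
np.set_printoptions(precision=1,suppress=True)
c=pickle.load(open('wt.pkl','rb'))
a,b=atz(c,(167,25),26),atz(c,(418,21),26);print(a,b)
d=b-a;print(np.degrees(np.arctan2(d[1],d[0])),np.linalg.norm(d))
n=np.array([d[1],-d[0],0])/np.linalg.norm(d);print('centre',(a+b)/2+95*n)
E
```

```text
[ 437.7 -262.2   26. ] [ 573.2 -256.3   26. ]
2.4731214083527995 135.64858160795686
centre [ 509.6 -354.2   26. ]
```

```bash
python3 -m inch '[[1,[0.003,0.002,-0.02],0],[1,[0.003,0.002,-0.04],0],[1,[0.003,0.002,-0.06],0],[1,[0.003,0.002,-0.07],0],[1,[0.003,0.002,-0.075],0],[1,[0.003,0.002,-0.078],0],[1,[0.003,0.002,-0.078],0],[1,[0.003,0.002,-0.078],0]]'; python3 -m inch '[[1,[0,0,-0.001],0],[1,[0,0,-0.002],0],[1,[0,0,-0.003],0],[1,[0,0,-0.003],0]]'
```

```text
t: 12.18
position: [507.6, -376.2, 14.1]
orientation: [[0.033, -0.009, 0.999], [-0.999, 0.002, 0.033], [-0.003, -1.0, -0.009]]
ft_force: [0.4, 0.5, -4.9]
width: 30.7
t: 12.52
position: [508.3, -376.9, 12.0]
orientation: [[0.033, -0.008, 0.999], [-0.999, 0.001, 0.033], [-0.001, -1.0, -0.008]]
ft_force: [1.2, -0.6, -2.1]
width: 30.7
```

```bash
python3 -m inch '[[1,[0,0,-0.001],0],[1,[0,0,-0.002],0],[1,[0,0,-0.002],0]]'
```

```text
t: 12.77
position: [508.4, -376.8, 11.4]
orientation: [[0.033, -0.007, 0.999], [-0.999, 0.001, 0.033], [-0.001, -1.0, -0.007]]
ft_force: [-2.3, 3.3, 4.4]
width: 30.6
```

Contact: the weight now rests on the tray floor. Releasing.

```bash
python3 -m inch '[[0.1,[0,0,0.0005],0],[0.1,[0,0,0.0005],0],[0,[0,0,0.0005],0],[-0.2,[0,0,0.0005],0],[-0.2,[0,0,0.0005],0],[-0.2,[0,0,0.0005],0],[-0.2,[0,0,0.0005],0],[-0.2,[0,0,0.0005],0]]'; python3 -m inch '[[-0.2,[0,0,0.005],0],[-0.2,[0,0,0.02],0],[-0.2,[0,0,0.05],0],[-0.2,[0,0,0.09],0],[-0.2,[0,0,0.13],0],[-0.2,[0,0,0.16],0],[-0.2,[0,0,0.16],0],[-0.2,[0,0,0.16],0]]'; python3 -m inch '[[-0.2,[-0.03,0.03,0],0],[-0.2,[-0.06,0.06,0],0],[-0.2,[-0.09,0.09,0],0],[-0.2,[-0.12,0.12,0],0],[-0.2,[-0.15,0.15,0],0],[-0.2,[-0.15,0.15,0],0],[-0.2,[-0.15,0.15,0],0]]'
python3 - <<'E'
from h import *
from workcell import read_camera
c=read_camera('top');f=cv2.cvtColor(c['frame'],cv2.COLOR_RGB2BGR)
pickle.dump(c,open('top2.pkl','wb'))
z=lambda s,r,q:cv2.resize(s,(r,q),interpolation=2)
s=cv2.cvtColor(read_camera('side')['frame'],cv2.COLOR_RGB2BGR)
cv2.imwrite('pics/end.png',np.vstack([z(f[20:320],800,400*300*2//(2*280) and 428),np.hstack([z(f[160:240,385:485],200,160),z(f[175:255,98:198],200,160),z(s[140:220,250:350],200,160),np.zeros((160,200,3),np.uint8)])]))
E
```

```text
t: 13.43
position: [508.3, -376.8, 11.8]
orientation: [[0.033, -0.007, 0.999], [-0.999, 0.001, 0.033], [-0.001, -1.0, -0.007]]
ft_force: [-0.1, -0.1, 0.8]
width: 51.1
t: 14.1
position: [510.0, -378.2, 176.1]
orientation: [[0.033, -0.002, 0.999], [-0.999, -0.004, 0.033], [0.004, -1.0, -0.002]]
ft_force: [0.0, 0.1, -0.6]
width: 51.3
t: 14.68
position: [357.5, -225.7, 173.9]
orientation: [[0.033, -0.005, 0.999], [-0.999, -0.002, 0.033], [0.002, -1.0, -0.005]]
ft_force: [-0.2, 0.7, -0.1]
width: 51.5
```

View pics/end.png

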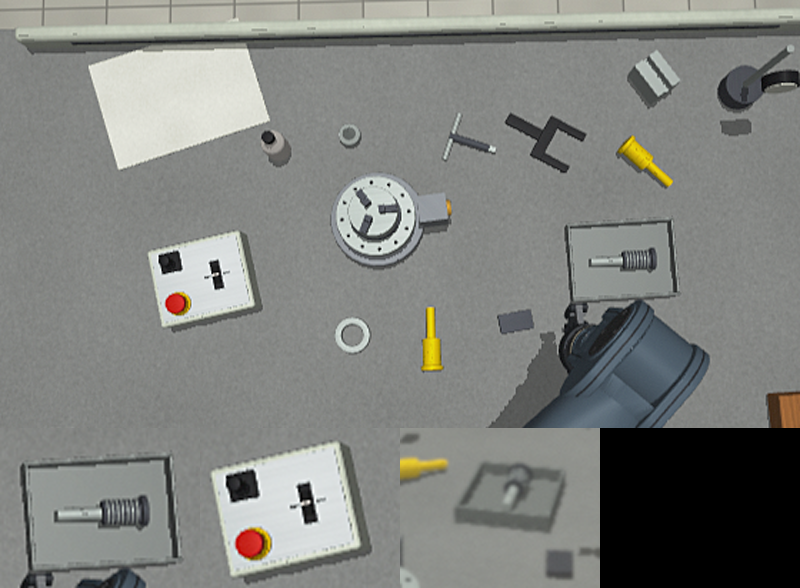

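The pin lies flat in the tray at (623,260) and the wheel line stands between the marks at (216,273). The bystanders are where they were and the robot is clear.

```bash
python3 -c "
from workcell import workorder;print(workorder.finish_job())"
```

```text
the job is handed in; nothing more can be done
None
```

The job is done and handed in at about 15 s of robot time. `finish_job()` gives no verdict, so what follows rests on my own checks.

- **Wheel:** I rolled the thumbwheel back with a closed fingertip. The close-up showed its white line between the two panel marks, within roughly 0.02 rad of zero, and the last picture still shows it there. My first touch pressed at 15.7 N, above the suggested 2 to 6 N. I eased off to 7.5 N before rolling, and the press read 4.1 N near the end of the stroke.
- **Pin:** I gripped the steel pin, lifted until the arm carried its weight (about 4.5 N), and drew it 70 mm along the sleeve axis. The side forces read about 1 N. I then carried it level and lowered it until it touched the tray floor before letting go.
- **Last picture:** The pin lies flat inside the tray, released. The bystanders and the yellow look-alikes look unmoved, and the arm stands clear with about 0.7 N of force on it, which is sensor noise. I judged these by eye from the pictures and did not measure the pin's final height.
- **Disagreements:** The top and wrist cameras differed by about 2 mm on the wheel and the pin, and by up to 6 mm on the tray centre. I used values in between and re-centred on the pin before closing. The tool also touched the tray floor about 4 mm higher than I had worked out, so I stopped on the force reading.

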